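Seat a specimen carrier in its locating fixture and hold it home

TASK

Take the bevelled aluminium specimen carrier out of the tray and load it into the locating fixture: upright on the steel bed, one of its bevelled long sides flat against the fence bar and its end up against the stop block. Then press it firmly, but without forcing it, down onto the bed and back against the fence at the same time, and finish while still holding that push, because the clamp is done up next: do not let go or back off. Leave the other things in the tray and on the bench where they are.

Things in the scene. Friction and masses are not known exactly. Their poses are not given: they have to be found in the camera images.
- carrier: Loose aluminium block with a small dark chip on top, 0.24 to 0.42 kg, 66 mm long (y), 60 wide (x), 32 high. Both upper long edges have a 45 degree bevel, 9 mm wide and 9 high: the flat top is 42 mm wide, the long sides are upright up to 23 mm, the end faces over the full height. The same turned half round. Origin: centre of its underside. Starts upright in the tray.
- nest: Fixture, fixed to the bench; black base 170 (x) by 240 (y) by 10 mm. Origin: centre of its underside; x points across the bed to the fence, y along the fence to the stop, z up. Carrier home: its origin at x 15, y 17, z 16 mm here. Behind the fence at x 66, y -45 mm a fixed 12 mm clamp post, 83 mm high, its arm parked along the fence away from the stop (to y -102).
- bed: Ground steel bed on which the carrier stands, part of the fixture, 105 mm (x) by 160 mm (y); its top is 16 mm above the bench. Origin: centre of its underside, at x -7.5, y -10, z 10 mm in the fixture's frame. Axes as the fixture's. Carrier on bed, fence or stop: friction about 0.3.
- fence: Fence, part of the fixture: straight steel bar 20 mm thick, 200 mm long (y), its top 12 mm above the bed (28 mm above the bench), so lower than the carrier. Its face towards the bed is at x 45 mm in the fixture's frame. Origin: in that face at mid length, z 10 mm. Axes as the fixture's.
- stop: End stop, part of the fixture: steel block 36 mm (x) by 24 mm (y) at the bed's +y end beside the fence, top 12 mm above the bed. Its face towards the bed is at y 50 mm in the fixture's frame, over x 4 to 40 mm. Origin: in that face at mid width, z 10 mm. Axes as the fixture's.
- tray: Flat steel tray fixed to the bench, 170 mm (x) by 240 mm (y), rim 12 mm high, floor and walls 3 mm thick. Origin: centre of its underside.
- mount: Bystander in the tray: loose round stepped steel specimen mount, 30 mm across, 24 mm high. Origin: centre of its underside.
- objective: Bystander: loose microscope objective standing on the bench, steel, 33 mm across, 50 mm high. Origin: centre of its underside.
- driver: Bystander: loose screwdriver with a black handle lying on the bench, 170 mm long along its x axis, handle to -x.
- jar: Bystander: loose lidded jar on the bench, grey with a white lid, 70 mm across, 50 mm high. Origin: centre of its underside.
Mind the look-alikes: they are no part of the job. There is more than one size of the carrier; the one meant has the size given above.

How it is judged:
By the outcome, as a careful person would: the job done as asked, in the order asked, and still so for the second after the job is handed in, while the arm keeps its last pose, push and grip.
It also fails if it takes over 51 s, if anything falls off the work surface, if the arm or the gripper's body presses on something with over 40 N, if the wrist force passes 120 N, or if a joint passes its speed limit or range.

ROBOT

A 6-joint arm with a two-finger parallel gripper is mounted at the origin on the work surface. World frame = base frame: x ahead of the robot, y to its left, z up, the work surface at z = 0. Lengths are in m, angles in rad, forces in N, time in s.
With the tool pointing down it reaches from about 0.25 to 0.725 m from the base axis. Payload 4 kg.
Tool frame: the origin (TCP) lies at the very end of the fingers, on their centre line; the grasp point (between the pads) lies 19 mm behind it; z points along the fingers, y is the line along which they close (so a half turn about z gives the same grasp; the last joint's range is limited). The gripper opens to 85 mm and grips with 20 to 120 N. Pads are 22 mm wide; open, the fingers measure 114 mm over their backs; the gripper's body (76 mm by 85 mm) begins 54 mm behind the grasp point. The pads swing forward as they close: fully open they stand 13 mm farther back than shut.
Start: joints at [-1.244, 0.241, 0.005, 1.335, 0, 1.571], TCP at [0.161, -0.474, 0.231] pointing down, gripper open.
Joint ranges: [-2.72, 2.72], [-1.05, 1.87], [-1.09, 1.28], [-1.99, 2.15], [-1.42, 1.44], [-3.14, 3.14]. Speed limits (rad/s): [2.79, 2.79, 3.14, 3.14, 3.14, 3.14].

INTERFACE

Orientations are given as a unit quaternion [x, y, z, w].
In Python, from plant import env gives the robot as it stands.
- The arm moves only by the tool drive_tool, never from a script. Its argument "targets" is a list of rows, each a list of 3 entries, a list of its own where there are three numbers: the opening, from 0 (shut) to 1 (fully open), then the shift along the tool's x, y, z in cm, then the turn, a rotation vector about the tool's x, y, z in rad. In form: [[hand, [tx, ty, tz], [ax, ay, az]], ...]. A call has 1 to 20 rows; each row shifts and turns the commanded pose from where the row before left it, along the tool's axes as they then stand; what a row does not reach is not made up. A row lasts 1/12 s, in which the tool goes at most 41.7 mm and 7.16 degrees, less where a joint would pass 70% of its speed; a pose out of reach is approached as far as the arm can. A call with a gripper value outside its range is refused whole. The fingers move at their own pace and stop on an object; "newtons" is the grip in N (left out, the last holds). Time passes only in rows, so rows that do not move let the fingers close. It gives the time, the measured TCP pose, the force, the opening and the grip force at its end, in the units of the state.
- env.observe(): the state, without advancing time (a new reading comes with each control period).
- env.grab_frame(name): name is "side" or "top" or "wrist"; returns the picture (420x560x3 uint8, blue, green, red); there is no depth.
- env.get_calibration(name): a dict with "intrinsics" (3x3 intrinsics, pixels), "rvec" (rotation vector, rad) and "tvec" (3), from world to camera coordinates, as OpenCV has them. Camera axes: x right, y down, z forward; pixel columns grow to the right and rows downward; lengths in m; the calibration is good to about 2 mm. A picture is of the moment at which its call begins: read the wrist's pose just before it. get_calibration takes no time and is no camera call; for the wrist camera it gives the pose at the moment of the call.
- env.job_done(): hands the job in; it is judged then, once.
Trained networks look in the newest picture that a camera, given by its name, has taken for a name from the list of things; names that differ only in an ending like _2 or _b are one class to them, and where a whole thing is asked for, a point or a joint stands for the part that bears it (a point fixed in the world has none). Each returns a list of dicts, best first, with "p" (0 to 1); they miss things now and then, are a little off and sometimes report something else, mostly with a low value. They report only what shows in the picture. A call takes as long as a camera call. They do not tell look-alikes from the thing itself.
- env.trace(camera, target): "region" (420x560 bool, what is visible of it) and "bbox" ([centre column, centre row, width, height] in pixels, round what is visible of it).
The state is a dict: "time": time; "joint_pos": joint angles; "dq": joint speeds; "tau": joint torques, N m; "tool_pos": TCP position; "eef_rot": TCP orientation; "contact_force": force on the tool from outside, world axes, zero at the start; "wrist_torque": the same for the moment, N m; "width": opening from 0.0 (shut) to 1.0 (fully open); "grip_force": force on a finger pad.
Only numpy, scipy, OpenCV 4.12 (cv2) and the standard library are available. Lean on these libraries where they do the work, as an engineer would, in place of code of your own. Each camera call takes 0.05 s, during which the arm holds its last target. There are 200 camera calls.

## Working session

There is one attempt and no reset: what is moved stays moved. The work goes in short steps, Python scripts to look and compute and a tool call to move; the robot and the scene stay as the last step left them, time stands still between calls to the robot, and variables do not carry over. Pictures are saved under pics/ and viewed, at most 10 in all, crops included, and the job is handed in when it is done.

Besides the shell and the picture viewer there is one more tool, called after "Request:" in YAML: its name, and indented under it one key for each argument. drive_tool: Moves the arm, as the interface text tells. Its arguments: {"type":"object","properties":{"targets":{"type":"array","items":{"type":"array"}},"newtons":{"type":"number"}},"required":["targets"]}

```bash
mkdir -p pics; ls; cat > h.py <<'E'
import numpy as np,cv2
from plant import env
from scipy.spatial.transform import Rotation as R
def cal(n):
    c=env.get_calibration(n);K=np.array(c['intrinsics'],float);Rm=cv2.Rodrigues(np.array(c['rvec'],float))[0];t=np.array(c['tvec'],float).ravel()
    return K,Rm,t
def ray(c,uv):
    K,Rm,t=c;d=Rm.T@np.linalg.solve(K,[uv[0],uv[1],1.]);return -Rm.T@t,d
def onz(c,uv,z):
    o,d=ray(c,uv);return o+d*(z-o[2])/d[2]
def proj(c,P):
    K,Rm,t=c;q=(np.atleast_2d(P)@Rm.T+t)@K.T;return q[:,:2]/q[:,2:]
def tri(cs,uvs):
    A=np.zeros((3,3));b=np.zeros(3)
    for c,uv in zip(cs,uvs):
        o,d=ray(c,uv);d=d/np.linalg.norm(d);M=np.eye(3)-np.outer(d,d);A+=M;b+=M@o
    return np.linalg.solve(A,b)
E
python3 - <<'E'
from h import *
s=env.observe();print(s)
for n in ['top','side','wrist']:
    im=env.grab_frame(n);cv2.imwrite(f'pics/{n}0.png',im)
    K,Rm,t=cal(n);print(n,K[0,0],-Rm.T@t,Rm[2])
    for k in ['carrier','nest','fence','stop','tray','mount']:
        for r in env.trace(n,k)[:4]:
            print(n,k,round(r['p'],2),np.round(r['bbox'],1),np.round(onz(cal(n),r['bbox'][:2],.03),3))
E
```

```text
pics
{'time': 0.0, 'joint_pos': array([-1.24399379e+00,  2.41391477e-01,  3.73267117e-03,  1.33517834e+00,
        2.05900988e-05,  1.57082148e+00]), 'dq': array([-0.00120877, -0.00078445,  0.00144717,  0.00050749, -0.00099833,
       -0.00083755]), 'tau': array([-1.95995983e-05, -3.72321153e+01,  2.52405328e+01,  1.70708110e-02,
        2.98610792e-05, -9.04766267e-06]), 'tool_pos': array([ 0.16031533, -0.47294827,  0.2304269 ]), 'eef_rot': array([ 9.86681224e-01,  1.62662598e-01, -1.55849814e-04, -1.00848903e-03]), 'contact_force': array([-0.51570108,  0.95240786,  0.10644659]), 'wrist_torque': array([-0.01821074,  0.01597549,  0.01447424]), 'grip_force': 0.0, 'width': 0.9998942934689528}
top 459.8742772053981 [0.400139   0.01860997 0.94085037] [ 0.1749266   0.01991597 -0.98438003]
top carrier 0.93 [194.8 321.6  52.7  49.6] [0.347 0.195 0.03 ]
top carrier 0.92 [197.6 225.4  46.7  38.1] [0.535 0.191 0.03 ]
top nest 0.92 [382.9 235.7 130.5  93.2] [ 0.506 -0.178  0.03 ]
top fence 0.62 [380.  208.1  99.7  19.5] [ 0.562 -0.175  0.03 ]
top stop 0.72 [350.9 230.1  16.5  18.7] [ 0.519 -0.1
[... 319 characters left out ...]
 57.4  49.8] [0.522 0.213 0.03 ]
side carrier 0.86 [352.4 304.8  82.5  76.4] [0.339 0.208 0.03 ]
side carrier 0.8 [165.4 317.1  46.1  40.6] [0.552 0.366 0.03 ]
side nest 0.88 [353.1 167.1 107.7  92.8] [ 0.511 -0.169  0.03 ]
side nest 0.28 [272.  138.4  29.8  33.8] [ 0.733 -0.199  0.03 ]
side fence 0.84 [333.  169.1  37.7  46.5] [ 0.544 -0.139  0.03 ]
side fence 0.7 [152.2 231.6  19.   29.2] [0.711 0.224 0.03 ]
side stop 0.67 [338.1 184.2  18.6  11.3] [ 0.507 -0.089  0.03 ]
side tray 0.88 [252.2 267.2 158.7 112.7] [0.509 0.214 0.03 ]
side mount 0.64 [256.8 217.8  11.6  18.7] [0.58  0.095 0.03 ]
wrist 303.4050884640578 [ 0.23133849 -0.44954371  0.37418403] [-0.27492638 -0.09260149 -0.95699553]
```

```bash
python3 - <<'E'
import cv2
a=cv2.imread('pics/top0.png');cv2.imwrite('pics/tc.png',cv2.resize(a[150:390,100:500],(800,480),interpolation=cv2.INTER_CUBIC))
a=cv2.imread('pics/side0.png');cv2.imwrite('pics/sc.png',cv2.resize(a[110:410,80:480],(800,600),interpolation=cv2.INTER_CUBIC))
E
```

```text
(no output)
```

View pics/tc.png

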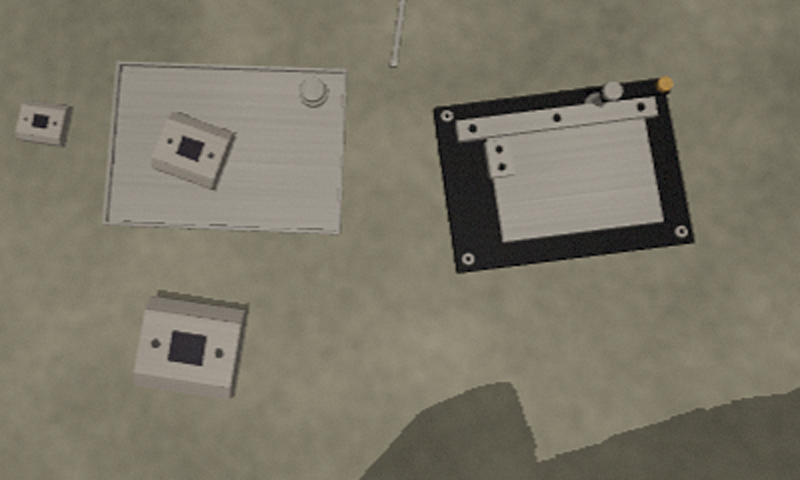

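View pics/sc.png

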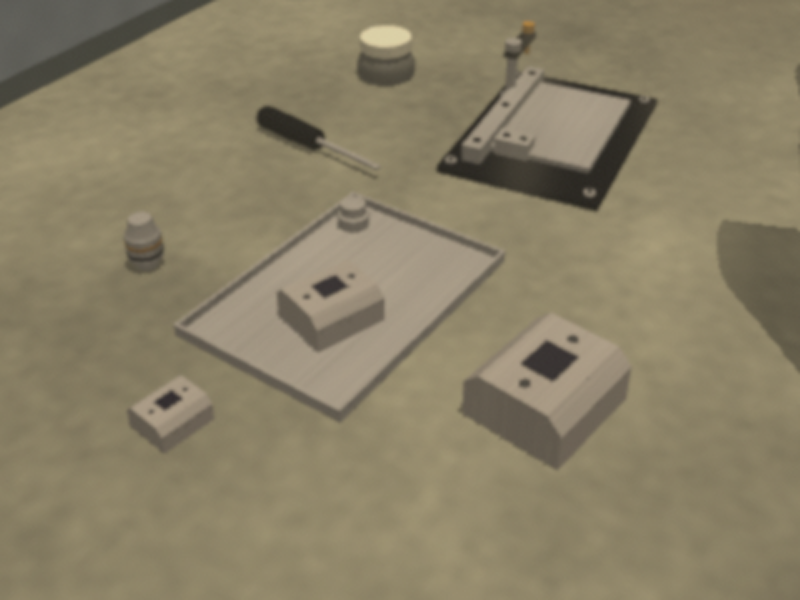

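Candidates in the top picture: the large block on the bench at (195,322), the small one on the bench at (121,212), and the medium one in the tray at (197,225). I choose the tray one. In the side picture it is at (246,264), with the mount behind it at (257,218). The next wrist views, of the nest first and then the tray, will check its size.

Request:
drive_tool:
  targets:
    - [1,[0,0,0],[0,0,0.109]]
    - [1,[0,0,0],[0,0,0.109]]
    - [1,[0,0,0],[0,0,0.109]]
    - [1,[2.4,-2.2,-0.36],[0,0,0]]
    - [1,[2.4,-2.2,-0.36],[0,0,0]]
    - [1,[2.4,-2.2,-0.36],[0,0,0]]
    - [1,[2.4,-2.2,-0.36],[0,0,0]]
    - [1,[2.4,-2.2,-0.36],[0,0,0]]
    - [1,[2.4,-2.2,-0.36],[0,0,0]]
    - [1,[2.4,-2.2,-0.36],[0,0,0]]
    - [1,[2.4,-2.2,-0.36],[0,0,0]]
    - [1,[2.4,-2.2,-0.36],[0,0,0]]
    - [1,[2.4,-2.2,-0.36],[0,0,0]]
    - [1,[2.4,-2.2,-0.36],[0,0,0]]
    - [1,[2.4,-2.2,-0.36],[0,0,0]]
    - [1,[2.4,-2.2,-0.36],[0,0,0]]
    - [1,[2.4,-2.2,-0.36],[0,0,0]]
    - [1,[0,0,0],[0,0,0]]
    - [1,[0,0,0],[0,0,0]]

```text
time: 2.63
tool_pos: [0.4975, -0.1644, 0.2814]
eef_rot: [1.0, 0.002, -0.0, 0.0]
contact_force: [0.5, -0.7, 0.3]
width: 0.997
grip_force: 0.0
```

```bash
cat > look.py <<'E'
from h import *
import sys,pickle
tag=sys.argv[1];names=sys.argv[2:]
s=env.observe();c=cal('wrist');im=env.grab_frame('wrist');cv2.imwrite(f'pics/{tag}.png',im)
print(np.round(s['time'],2),np.round(s['tool_pos'],4),np.round(R.from_quat(s['eef_rot']).as_matrix(),3).tolist(),np.round(s['contact_force'],2))
D={}
for k in names:
    D[k]=env.trace('wrist',k)
    for r in D[k][:3]: print(k,round(r['p'],2),np.round(r['bbox'],1),cv2.minAreaRect(np.argwhere(r['region'])[:,::-1].astype(np.float32)))
pickle.dump((c,im,D),open(f'{tag}.pkl','wb'))
E
python3 look.py w_nest nest bed fence stop
```

```text
2.63 [ 0.4975 -0.1644  0.2814] [[1.0, 0.003, -0.0], [0.003, -1.0, -0.0], [-0.0, 0.0, -1.0]] [ 0.48 -0.74  0.34]
nest 0.93 [289.4 161.5 191.5 142.4] ((293.50244140625, 160.46080017089844), (124.76997375488281, 188.13021850585938), 84.0684814453125)
bed 0.64 [299.2 170.3 121.   84.6] ((300.6279296875, 168.6051025390625), (77.0814208984375, 120.52022552490234), 84.4006576538086)
fence 0.89 [285.8 124.3 159.6  26.8] ((288.27587890625, 123.68965148925781), (18.31418228149414, 158.3998260498047), 84.14398956298828)
stop 0.84 [242.8 153.1  20.7  28.6] ((242.92681884765625, 154.3414764404297), (28.933063507080078, 20.098541259765625), 83.6598129272461)
```

View pics/w_nest.png

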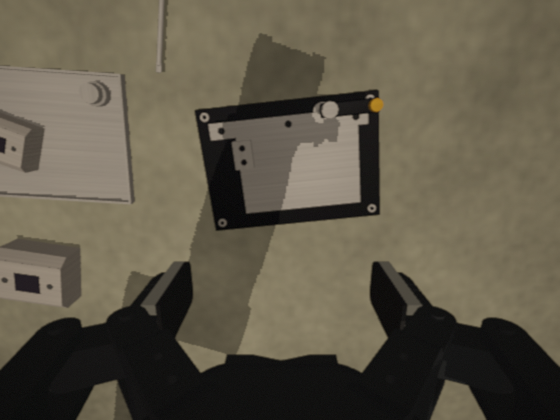

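The nest is seen whole: base corners at about (197,109), (378,91), (380,213) and (216,230), stop at (243,153), fence along row 124. I'll take a second, closer view for parallax.

Request:
drive_tool:
  targets:
    - [1,[0,0,3],[0,0,0]]
    - [1,[1,0,3],[0,0,0]]
    - [1,[1,0,3],[0,0,0]]
    - [1,[0,0,2],[0,0,0]]
    - [1,[0,0,0],[0,0,0]]
    - [1,[0,0,0],[0,0,0]]

```text
time: 3.38
tool_pos: [0.5151, -0.1661, 0.171]
eef_rot: [1.0, -0.001, -0.002, -0.0]
contact_force: [0.9, -0.4, 1.6]
width: 0.998
grip_force: 0.0
```

```bash
python3 look.py w_nest2 nest bed fence stop
cat > fit.py <<'E'
from h import *
import pickle
from scipy.optimize import least_squares
# silhouettes: compare convex hull of the projected box with traced region via distance of region's hull contour
def box(x0,x1,y0,y1,z0,z1): return np.array([[x,y,z] for x in(x0,x1) for y in(y0,y1) for z in(z0,z1)])/1e3
B={'fence':box(45,65,-100,100,10,28),'stop':box(4,40,50,74,10,28),'bed':box(-60,45,-90,70,16,16),'nest':box(-85,85,-120,120,0,10)}
def T(p,P):
    c,s=np.cos(p[3]),np.sin(p[3]);return P@np.array([[c,s,0],[-s,c,0],[0,0,1]])+p[:3]
def load(tag,min_p=.5):
    c,im,D=pickle.load(open(tag+'.pkl','rb'));return c,{k:v[0]['region'] for k,v in D.items() if v and v[0]['p']>min_p}
def res(p,views,names):
    out=[]
    for c,D in views:
        for k in names:
            if k not in D: continue
            pts=np.argwhere(D[k])[:,::-1].astype(np.int32)
            h=cv2.convexHull(pts)[:,0].astype(float)
            q=cv2.convexHull(proj(c,T(p,B[k])).astype(np.float32))[:,0].astype(np.float32)
            # extents in 16 directions
            a=np.arange(24)*np.pi/12;n=np.c_[np.cos(a),np.sin(a)]
            out.append((h@n.T).max(0)-(q@n.T).max(0))
    return np.concatenate(out)
if __name__=='__main__':
    V=[load('w_nest'),load('w_nest2')]
    for vs in([V[0]],[V[1]],V):
      for nm in (['nest'],['fence'],['stop'],['fence','stop'],['nest','fence','stop']):
        f=least_squares(lambda p:res(p,vs,nm),[.5,-.17,0,.1],loss='soft_l1',x_scale=[.01,.01,.01,.1])
        print(len(vs),nm,np.round(f.x,4),round(np.sqrt(np.mean(f.fun**2)),2))
E
python3 fit.py
```

```text
3.38 [ 0.5151 -0.1661  0.171 ] [[1.0, -0.002, -0.003], [-0.002, -1.0, 0.001], [-0.003, -0.001, -1.0]] [ 0.9  -0.39  1.62]
nest 0.94 [296.6 190.2 264.5 179.5] ((301.58392333984375, 189.8072509765625), (160.8206329345703, 262.1461486816406), 84.06258392333984)
bed 0.79 [302.6 203.7 159.1 110.2] ((306.46588134765625, 203.50408935546875), (98.3085708618164, 160.88821411132812), 83.22434997558594)
fence 0.74 [287.2 150.4 213.5  35.9] ((288.2294616699219, 145.0810089111328), (23.894622802734375, 216.23342895507812), 83.70933532714844)
1 ['nest'] [ 0.5071 -0.173  -0.0032  0.1026] 2.91
1 ['fence'] [ 0.5064 -0.1765 -0.0086  0.0715] 1.77
1 ['stop'] [ 0.5082 -0.177  -0.001   0.0982] 1.06
1 ['fence', 'stop'] [ 0.5085 -0.1763 -0.0046  0.1065] 2.09
1 ['nest', 'fence', 'stop'] [ 0.5075 -0.1772 -0.0038  0.0917] 1.67
1 ['nest'] [ 0.5079 -0.1787 -0.0046  0.1458] 4.91
1 ['fence'] [ 0.5061 -0.1755 -0.0051  0.0812] 2.49Traceback (most recent call last):
  File "fit.py", line 27, in <module>
    f=least_squares(lambda p:res(p,vs,nm),[.5,-.17,0,.1],loss='soft_l1',x_scale=[.01,.01,.01,.1])
    return func(*args, **kwargs)
    vector_fun = VectorFunction(
        fun_wrapped,
    ...<6 lines>...
        workers=workers
    )
    self._update_fun()
    ~~~~~~~~~~~~~~~~^^
    self.f = self.fun_wrapped(xp_copy(self.x))
             ~~~~~~~~~~~~~~~~^^^^^^^^^^^^^^^^^
    return np.atleast_1d(self.fun(x))
                         ~~~~~~~~^^^
    return self.f(x, *self.args, **self.kwargs)
           ~~~~~~^^^^^^^^^^^^^^^^^^^^^^^^^^^^^^
  File "fit.py", line 27, in <lambda>
    f=least_squares(lambda p:res(p,vs,nm),[.5,-.17,0,.1],loss='soft_l1',x_scale=[.01,.01,.01,.1])
                             ~~~^^^^^^^^^
  File "fit.py", line 22, in res
    return np.concatenate(out)
           ~~~~~~~~~~~~~~^^^^^
ValueError: need at least one array to concatenate
```

View pics/w_nest2.png

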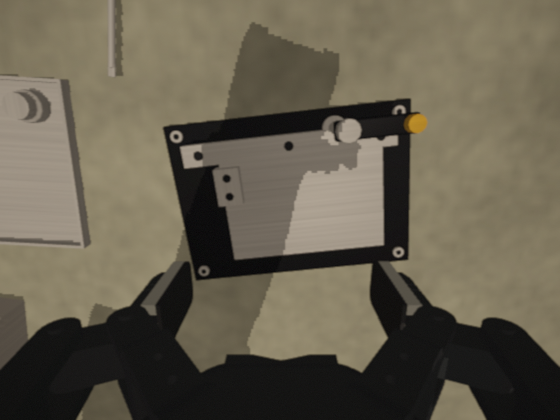

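View 2: base corners (164,127), (410,99), (407,260), (196,279). Stop top (213,168) to (243,204). Bed's front corners (234,259) and (385,246). I'll fit the nest pose to these corners in both views.

```bash
cat > fit2.py <<'E'
from fit import *
L={'w_nest':[((85,120,10),(196,109)),((85,-120,10),(378,91)),((-85,-120,10),(380,213)),((-85,120,10),(216,230)),((-60,-90,16),(361,203)),((-60,70,16),(245,213)),((40,50,28),(251,141)),((4,50,28),(254,168))],
'w_nest2':[((85,120,10),(164,127)),((85,-120,10),(410,99)),((-85,-120,10),(407,260)),((-85,120,10),(196,279)),((-60,70,16),(234,259)),((-60,-90,16),(385,246)),((40,74,28),(213,168)),((40,50,28),(238,166)),((4,50,28),(243,204)),((4,74,28),(217,206)),((45,100,28),(184,167)),((45,-100,28),(398,146))]}
def fn(p,tags):
    o=[]
    for t in tags:
        c,im,D=pickle.load(open(t+'.pkl','rb'))
        P=np.array([a for a,_ in L[t]])/1e3;o.append(proj(c,T(p,P))-np.array([b for _,b in L[t]]))
    return np.concatenate(o)
for tags in(['w_nest'],['w_nest2'],['w_nest','w_nest2']):
    f=least_squares(lambda p:fn(p,tags).ravel(),[.5,-.17,0,.1],x_scale=[.01,.01,.01,.1],loss='soft_l1')
    print(tags,np.round(f.x,4),np.round(fn(f.x,tags),1).tolist())
E
python3 fit2.py
```

```text
['w_nest'] [ 0.5078 -0.1792 -0.0043  0.0999] [[-0.9, 0.8], [0.9, -0.3], [-0.6, 2.4], [-0.2, 0.5], [-1.7, -1.0], [1.8, -0.5], [0.1, -0.6], [0.5, 0.0]]
['w_nest2'] [ 0.5085 -0.1784 -0.0021  0.0988] [[-1.4, -1.3], [1.2, 0.1], [0.6, 0.6], [-1.2, 0.9], [0.3, -0.7], [-2.9, -1.3], [0.0, 1.8], [-0.1, 1.2], [0.1, -0.6], [2.1, -0.3], [1.2, 0.3], [-1.5, -0.3]]
['w_nest', 'w_nest2'] [ 0.5083 -0.1786 -0.0026  0.0995] [[-1.7, 0.4], [0.9, -0.8], [-0.6, 2.5], [-0.9, 0.6], [-1.8, -1.0], [1.3, -0.5], [-0.5, -0.9], [-0.0, -0.1], [-1.0, -1.1], [1.2, 0.2], [0.7, 0.5], [-0.9, 0.9], [0.6, -0.6], [-2.8, -1.4], [0.3, 2.0], [0.2, 1.4], [0.4, -0.5], [2.4, -0.2], [1.5, 0.5], [-1.5, -0.2]]
```

Request:
drive_tool:
  targets:
    - [1,[0,-2.6,-2],[0,0,0]]
    - [1,[0,-3.6,-1],[0,0,0]]
    - [1,[0,-3.6,-1],[0,0,0]]
    - [1,[0,-3.6,-1],[0,0,0]]
    - [1,[0,-3.6,-1],[0,0,0]]
    - [1,[0,-3.6,0],[0,0,0]]
    - [1,[0,-3.6,0],[0,0,0]]
    - [1,[0,-3.6,0],[0,0,0]]
    - [1,[0,-3.6,0],[0,0,0]]
    - [1,[0,-3.6,0],[0,0,0]]
    - [1,[0,0,0],[0,0,0]]
    - [1,[0,0,0],[0,0,0]]

```text
time: 4.63
tool_pos: [0.5141, 0.0924, 0.2385]
eef_rot: [0.997, 0.068, -0.002, -0.037]
contact_force: [0.1, 0.1, -0.5]
width: 1.001
grip_force: 0.0
```

```bash
python3 look.py w_tray carrier mount tray
```

```text
4.63 [0.5141 0.0924 0.2385] [[0.991, 0.135, -0.009], [0.136, -0.988, 0.073], [0.001, -0.073, -0.997]] [ 0.14  0.05 -0.49]
carrier 0.88 [ 89.3 100.9  54.3  39.8] ((88.3221206665039, 99.4620361328125), (54.30691909790039, 35.60083770751953), 17.2414608001709)
carrier 0.87 [211.8 286.3  73.2  81.2] ((201.7556610107422, 285.89154052734375), (73.17727661132812, 66.54515075683594), 17.927919387817383)
carrier 0.81 [214.1 145.   79.9  71. ] ((211.20706176757812, 145.41595458984375), (64.56544494628906, 54.40947723388672), 29.248823165893555)
mount 0.64 [322.2 111.8  24.8  28.3] ((323.0, 110.0), (26.0, 24.0), 90.0)
tray 0.98 [248.4 141.  213.6 186.7] ((238.29547119140625, 140.78077697753906), (211.32347106933594, 143.79598999023438), 11.712472915649414)
```

View pics/w_tray.png

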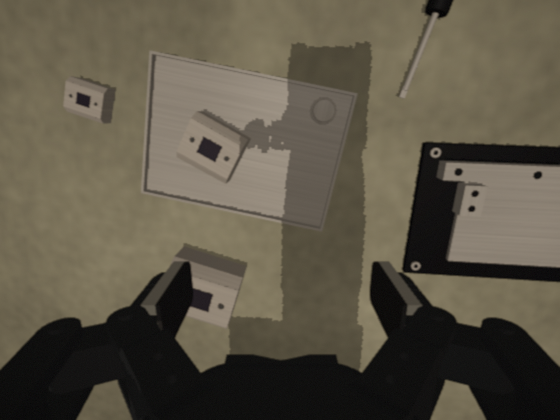

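Tray view: the carrier at (213,147) lies between the mount (323,110) and the rim. The tool is tilted and short of its target, so I check the joints.

Request:
drive_tool:
  targets:
    - [1,[0,0,0],[0,0,0]]
    - [1,[0,0,0],[0,0,0]]
    - [1,[0,0,0],[0,0,0]]

```text
time: 5.08
tool_pos: [0.5138, 0.0915, 0.2373]
eef_rot: [0.997, 0.067, -0.003, -0.037]
contact_force: [-0.0, 0.3, 0.0]
width: 0.999
grip_force: 0.0
```

```bash
python3 - <<'E'
from h import *
s=env.observe();print(np.round(s['joint_pos'],3),np.round(s['tool_pos'],4),np.round(R.from_quat(s['eef_rot']).as_matrix(),4).tolist())
E
```

```text
[0.133 0.282 0.073 1.363 0.074 3.141] [0.5138 0.0915 0.2373] [[0.991, 0.1333, -0.0109], [0.1337, -0.9883, 0.0732], [-0.001, -0.074, -0.9973]]
```

The last joint hit its limit: yaw = q1 − q6 + π. I'll use the half-turned grasp, turning back about the tool's z and levelling.

Request:
drive_tool:
  targets:
    - [1,[0,0,0],[0,0,-0.12]]
    - [1,[0,0,0],[-0.074,0,-0.09]]
    - [1,[0,0,0],[0,0,-0.12]]
    - [1,[0,0,0],[0,0,-0.12]]
    - [1,[0,0,0],[0,0,-0.12]]
    - [1,[0,0,0],[0,0,-0.12]]
    - [1,[0,0,0],[0,0,-0.12]]
    - [1,[0,0,0],[0,0,-0.12]]
    - [1,[0,0,0],[0,0,-0.12]]
    - [1,[0,0,0],[0,0,-0.12]]
    - [1,[0,0,0],[0,0,-0.12]]
    - [1,[0,0,0],[0,0,-0.12]]
    - [1,[0,0,0],[0,0,-0.12]]
    - [1,[0,0,0],[0,0,-0.12]]
    - [1,[0,0,0],[0,0,-0.12]]
    - [1,[0,0,0],[0,0,-0.12]]
    - [1,[0,0,0],[0,0,-0.12]]
    - [1,[0,0,0],[0,0,-0.12]]
    - [1,[0,0,0],[0,0,-0.12]]
    - [1,[0,0,0],[0,0,-0.12]]

```text
time: 6.75
tool_pos: [0.5137, 0.0917, 0.2372]
eef_rot: [0.311, 0.951, 0.003, 0.005]
contact_force: [-0.0, 0.3, 0.8]
width: 0.999
grip_force: 0.0
```

Request:
drive_tool:
  targets:
    - [1,[0,0,0],[0,0,-0.12]]
    - [1,[0,0,0],[0,0,-0.12]]
    - [1,[0,0,0],[0,0,-0.05]]
    - [1,[0,0,0],[0,0,0]]
    - [1,[0,0,0],[0,0,0]]

```text
time: 7.17
tool_pos: [0.5137, 0.0918, 0.2373]
eef_rot: [0.174, 0.985, 0.002, 0.005]
contact_force: [-0.4, 0.1, 0.1]
width: 1.001
grip_force: 0.0
```

```bash
cat > go.py <<'E'
from h import *
import sys
# go.py x y z yaw : tool-frame shift (cm) from measured pose with level tool of current yaw, and turn about tool z
x,y,z,yaw=map(float,sys.argv[1:])
s=env.observe();M=R.from_quat(s['eef_rot']).as_matrix()
D=np.column_stack([[np.cos(yaw),np.sin(yaw),0],[np.sin(yaw),-np.cos(yaw),0],[0,0,-1]])
print('t',round(s['time'],2),'pos',np.round(s['tool_pos'],4),'q',np.round(s['joint_pos'],2),'yaw',round(np.arctan2(M[1,0],M[0,0]),4))
d=np.array([x,y,z])-s['tool_pos']
print('shift cm now-axes',np.round(M.T@d*100,2),' in goal axes',np.round(D.T@d*100,2),'turn',np.round(R.from_matrix(M.T@D).as_rotvec(),4))
E
python3 go.py .53 .19 .22 2.81; python3 look.py w_tray2 carrier
```

```text
t 7.17 pos [0.5137 0.0918 0.2373] q [0.18 0.27 0.06 1.35 0.   0.53] yaw 2.7928
shift cm now-axes [1.84 9.78 1.77]  in goal axes [1.66 9.82 1.73] turn [ 0.0061  0.0094 -0.0172]
7.17 [0.5137 0.0918 0.2373] [[-0.94, 0.342, 0.011], [0.342, 0.94, 0.003], [-0.009, 0.006, -1.0]] [-0.43  0.1   0.11]
carrier 0.7 [370.1 167.8  69.1  52.2] ((369.03692626953125, 168.83538818359375), (64.1788101196289, 53.47309875488281), 3.179830312728882)
carrier 0.68 [500.6 149.8  54.2  40.3] ((499.3341064453125, 149.2554473876953), (37.33625030517578, 54.914024353027344), 82.40535736083984)
carrier 0.58 [322.9  26.2 100.4  50.9] ((321.5, 24.5), (49.0, 101.0), 90.0)
```

Request:
drive_tool:
  targets:
    - [1,[0,0,0],[0.006,0.009,-0.017]]
    - [1,[0.5,3.2,0.6],[0,0,0]]
    - [1,[0.5,3.2,0.6],[0,0,0]]
    - [1,[0.6,3.4,0.6],[0,0,0]]
    - [1,[0,0,0],[0,0,0]]
    - [1,[0,0,0],[0,0,0]]
    - [1,[0,0,0],[0,0,0]]

```text
time: 7.85
tool_pos: [0.5302, 0.1897, 0.2191]
eef_rot: [0.164, 0.986, -0.0, -0.0]
contact_force: [0.5, -0.6, 0.3]
width: 0.998
grip_force: 0.0
```

```bash
python3 look.py w_tray3 carrier mount tray; python3 go.py .53 .19 .22 2.81
python3 - <<'E'
import cv2
a=cv2.imread('pics/w_tray3.png');cv2.imwrite('pics/c3.png',cv2.resize(a[60:280,170:450],(784,616-18),interpolation=cv2.INTER_CUBIC))
E
```

```text
7.85 [0.5302 0.1897 0.2191] [[-0.946, 0.323, -0.0], [0.323, 0.946, -0.001], [0.0, -0.001, -1.0]] [ 0.46 -0.64  0.32]
carrier 0.96 [290.1 187.6  64.8  57.9] ((288.0, 188.5), (55.0, 60.0), 90.0)
carrier 0.86 [224.1  33.2 109.9  66.5] ((222.8120574951172, 26.73154640197754), (69.24424743652344, 103.17024993896484), 81.57302856445312)
carrier 0.74 [423.8 173.7  49.6  38.6] ((424.0346374511719, 171.7254180908203), (37.93826675415039, 51.85150146484375), 81.25383758544922)
mount 0.6 [210.1 261.1  25.   25.6] ((211.0, 262.0), (26.0, 24.0), 90.0)
tray 0.77 [259.2 192.6 232.9 188.5] ((262.205322265625, 195.620361328125), (141.9031982421875, 210.8564453125), 75.3791275024414)
tray 0.69 [ 61.4 245.  121.9 169.3] ((31.18291664123535, 237.64633178710938), (141.15277099609375, 132.35255432128906), 65.224853515625)
tray 0.19 [ 33.1 246.4  64.7 102.4] ((14.648584365844727, 242.13818359375), (88.36519622802734, 73.34461212158203), 64.72228240966797)
t 8.05 pos [0.5305 0.1888 0.2198] q [ 0.34  0.37  0.16  1.35 -0.    0.67] yaw 2.81
shift cm now-axes [ 0.09  0.1  -0.02]  in goal axes [ 0.09  0.1  -0.02] turn [ 0.0003  0.001  -0.    ]
```

View pics/c3.png

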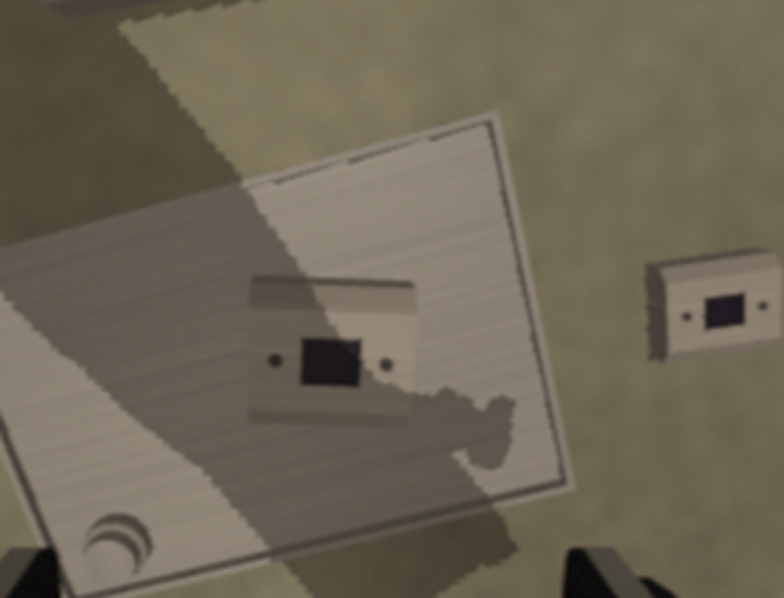

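The close crop shows the medium block in the tray: chip centre at crop (331,362), holes at (275,360) and (387,365), bevels above and below. Its length lies along the tool's y within a few degrees. I'll triangulate chip and holes to get its height and size.

```bash
python3 - <<'E'
from h import *
import pickle
U=[];C=[]
for t,near in [('w_tray',(209,149)),('w_tray2',(370,168)),('w_tray3',(288,193))]:
    c,im,D=pickle.load(open(t+'.pkl','rb'))
    g=im.max(2).astype(int);x,y=near
    m=np.zeros(g.shape,np.uint8);m[y-20:y+21,x-20:x+21]=(im[y-20:y+21,x-20:x+21].sum(2)<150)
    n,l,st,ce=cv2.connectedComponentsWithStats(m);o=st[1:,4].argsort()[::-1][:3]+1
    print(t,[(st[i,4],np.round(ce[i],1)) for i in o],'chip z34',np.round(onz(c,ce[o[0]],.035),4))
    U.append(ce[o[0]]);C.append(c)
for ii in([0,1],[0,2],[1,2],[0,1,2]):
    P=tri([C[i] for i in ii],[U[i] for i in ii]);print(ii,np.round(P,4))
c=C[2];f=lambda u,v:onz(c,(170+u/2.8,60+v/2.718),.035)
a,b=f(275,360.5),f(387,365);d=b-a;print('holes',a,b,np.linalg.norm(d),'yaw of len',np.arctan2(d[1],d[0])-np.pi/2)
Q=[f(*q) for q in [(250,307),(416,314),(412,417),(248,408)]]
print('top corners',np.round(Q,4).tolist(),[round(np.linalg.norm(Q[i]-Q[(i+1)%4])*1e3,1) for i in range(4)],np.mean(Q,0))
E
```

```text
w_tray [(np.int32(284), array([208.9, 148.9]))] chip z34 [0.5401 0.195  0.035 ]
w_tray2 [(np.int32(282), array([371.6, 172. ]))] chip z34 [0.5403 0.1949 0.035 ]
w_tray3 [(np.int32(333), array([287.5, 193.1])), (np.int32(7), array([268.4, 192.3]))] chip z34 [0.5401 0.1945 0.035 ]
[0, 1] [0.5402 0.1949 0.0354]
[0, 2] [0.5401 0.1946 0.0357]
[1, 2] [0.5398 0.1946 0.0367]
[0, 1, 2] [0.5401 0.1947 0.0357]
holes [0.53272865 0.17439248 0.035     ] [0.54891706 0.21576979 0.035     ] 0.04443137119245559 yaw of len -0.3729308258741273
top corners [[0.5088, 0.1726, 0.035], [0.5325, 0.2328, 0.035], [0.5735, 0.2186, 0.035], [0.5483, 0.1573, 0.035]] [np.float64(64.6), np.float64(43.4), np.float64(66.3), np.float64(42.3)] [0.54077332 0.19532592 0.035     ]
```

The size matches (66 × 42 mm top, 35 mm top height = 3 + 32), so this is the right carrier. Centre (0.540, 0.195), yaw about −0.37.

```bash
python3 go.py .5402 .195 .07 2.772
```

```text
t 8.05 pos [0.5305 0.1888 0.2198] q [ 0.34  0.37  0.16  1.35 -0.    0.67] yaw 2.81
shift cm now-axes [-0.7   0.9  14.98]  in goal axes [-0.68  0.93 14.98] turn [0.0003 0.0009 0.038 ]
```

Request:
drive_tool:
  targets:
    - [1,[-0.7,0.9,0],[0,0,0.038]]
    - [1,[0,0,3],[0,0,0]]
    - [1,[0,0,3],[0,0,0]]
    - [1,[0,0,3],[0,0,0]]
    - [1,[0,0,3],[0,0,0]]
    - [1,[0,0,3],[0,0,0]]
    - [1,[0,0,0],[0,0,0]]
    - [1,[0,0,0],[0,0,0]]
    - [1,[0,0,0],[0,0,0]]

```text
time: 8.8
tool_pos: [0.5412, 0.1959, 0.0712]
eef_rot: [0.183, 0.983, 0.001, 0.001]
contact_force: [-0.6, -0.1, 0.6]
width: 0.999
grip_force: 0.0
```

```bash
python3 go.py .5402 .195 .014 2.772; python3 look.py w_pre carrier
```

```text
t 8.8 pos [0.5412 0.1959 0.0712] q [ 0.35  0.5  -0.05  1.02 -0.    0.72] yaw 2.7727
shift cm now-axes [ 0.08 -0.14  5.72]  in goal axes [ 0.06 -0.13  5.72] turn [0.0018 0.0024 0.0007]
8.8 [0.5412 0.1959 0.0712] [[-0.933, 0.361, 0.003], [0.361, 0.933, 0.001], [-0.002, 0.002, -1.0]] [-0.65 -0.08  0.59]
carrier 0.92 [126.5  10.5 116.6  21. ] ((125.5, 10.0), (20.0, 115.0), 90.0)
carrier 0.9 [278.1 224.2 112.2  91.3] ((276.5, 225.5), (93.0, 107.0), 90.0)
carrier 0.69 [510.  191.1  93.8  68.1] ((510.8636169433594, 187.0542449951172), (64.39360046386719, 98.1190185546875), 80.83765411376953)
```

View pics/w_pre.png

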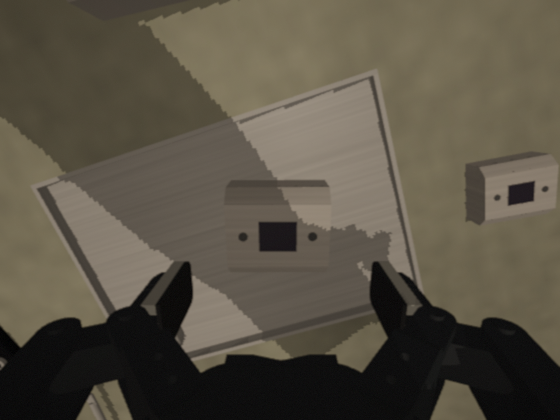

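The carrier sits square between the fingers, holes level at (243,237) and (313,237), middle at 278 against the fingers' 281. Descend and grip.

Request:
drive_tool:
  targets:
    - [1,[0,-0.1,2],[0,0,0]]
    - [1,[0,0,2],[0,0,0]]
    - [1,[0,0,1.2],[0,0,0]]
    - [1,[0,0,0.5],[0,0,0]]
    - [1,[0,0,0],[0,0,0]]
    - [1,[0,0,0],[0,0,0]]
    - [0.5,[0,0,0],[0,0,0]]
    - [0.5,[0,0,0],[0,0,0]]
    - [0.5,[0,0,0],[0,0,0]]
    - [0.5,[0,0,0],[0,0,0]]
    - [0.5,[0,0,0],[0,0,0]]
    - [0.5,[0,0,0],[0,0,0]]
    - [0.5,[0,0,0],[0,0,0]]
    - [0.5,[0,0,0],[0,0,0]]
  newtons: 80

```text
time: 10.07
tool_pos: [0.5412, 0.1956, 0.0144]
eef_rot: [0.183, 0.983, 0.001, 0.002]
contact_force: [-0.5, -0.4, 6.5]
width: 0.749
grip_force: 90.7
```

Request:
drive_tool:
  targets:
    - [0.5,[0,0,-0.5],[0,0,0]]
    - [0.5,[0,0,-2],[0,0,0]]
    - [0.5,[0,0,-3],[0,0,0]]
    - [0.5,[0,0,-3],[0,0,0]]
    - [0.5,[0,0,-2.5],[0,0,0]]
    - [0.5,[0,0,0],[0,0,0]]
    - [0.5,[0,0,0],[0,0,0]]
    - [0.5,[0,0,0],[0,0,0]]

```text
time: 10.73
tool_pos: [0.5385, 0.1947, 0.121]
eef_rot: [0.183, 0.983, -0.001, -0.001]
contact_force: [0.2, -0.1, -4.4]
width: 0.75
grip_force: 89.6
```

```bash
cat >> h.py <<'E'
NEST=np.array([.5083,-.1786]);NY=.099
def nestw(x,y): c,s=np.cos(NY),np.sin(NY);return NEST+np.array([c*x-s*y,s*x+c*y])/1e3
E
python3 look.py w_lift carrier
python3 - <<'E'
from h import *
print(nestw(15,17),nestw(9,11))
im=cv2.imread('pics/w_lift.png')
E
P=$(python3 -c "from h import *;print(*nestw(7,9))"); python3 go.py $P .13 3.2406
```

```text
10.73 [0.5385 0.1947 0.121 ] [[-0.933, 0.36, -0.002], [0.36, 0.933, -0.001], [0.001, -0.002, -1.0]] [ 0.21 -0.14 -4.44]
carrier 0.89 [280.9 264.2 152.9 122.8] ((280.5, 264.0), (124.0, 151.0), 90.0)
carrier 0.78 [469.6 177.8  73.9  54.3] ((469.8680114746094, 177.02401733398438), (52.0556640625, 75.57911682128906), 79.69515228271484)
carrier 0.74 [181.8  21.9 156.7  43.9] ((181.0, 21.5), (43.0, 154.0), 90.0)
[ 0.5215463  -0.16020067] [ 0.51616871 -0.16676432]
t 10.83 pos [0.5379 0.1945 0.12  ] q [ 0.35  0.45  0.01  1.14 -0.    0.72] yaw 2.7736
shift cm now-axes [-10.88 -34.76  -0.93]  in goal axes [  5.93 -35.94  -1.  ] turn [-0.0021 -0.0036 -0.467 ]
```

View pics/w_lift.png

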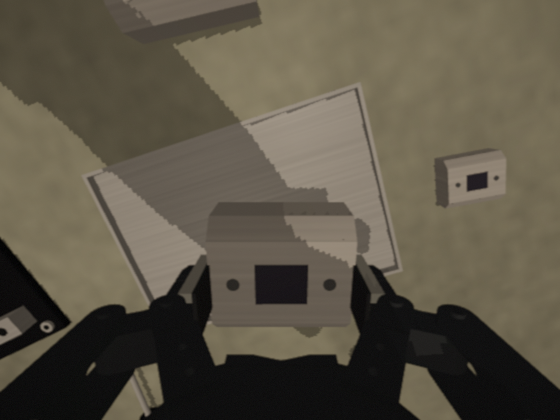

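The carrier is held squarely, top at chip (281,285), holes level at (233,285) and (330,285). Turn and carry it over, aiming 8 mm short of home in both x and y.

```bash
python3 - <<'E'
from h import *
import pickle
c,im,D=pickle.load(open('w_lift.pkl','rb'))
x,y=281,285;m=np.zeros(im.shape[:2],np.uint8);m[y-35:y+36,x-35:x+36]=im[y-35:y+36,x-35:x+36].sum(2)<130
n,l,st,ce=cv2.connectedComponentsWithStats(m);i=st[1:,4].argmax()+1
P=onz(c,ce[i],.121+.021);M=R.from_quat([.183,.983,-.001,-.001]).as_matrix()
print(ce[i],'chip in tool mm',np.round(M.T@(P-[.5385,.1947,.121])*1e3,1))
E
```

```text
[280.8853211  284.31396534] chip in tool mm [  0.6   0.4 -21. ]
```

Request:
drive_tool:
  targets:
    - [0.5,[0,0,-1],[0,0,-0.117]]
    - [0.5,[0,0,0],[0,0,-0.117]]
    - [0.5,[0,0,0],[0,0,-0.117]]
    - [0.5,[0,0,0],[0,0,-0.116]]
    - [0.5,[0.4,-2,0],[0,0,0]]
    - [0.5,[0.5,-3,0],[0,0,0]]
    - [0.5,[0.5,-3,0],[0,0,0]]
    - [0.5,[0.5,-3,0],[0,0,0]]
    - [0.5,[0.5,-3,0],[0,0,0]]
    - [0.5,[0.5,-3,0],[0,0,0]]
    - [0.5,[0.5,-3,0],[0,0,0]]
    - [0.5,[0.5,-3,0],[0,0,0]]
    - [0.5,[0.5,-3,0],[0,0,0]]
    - [0.5,[0.5,-3,0],[0,0,0]]
    - [0.5,[0.5,-3,0],[0,0,0]]
    - [0.5,[0.5,-2.5,0],[0,0,0]]
    - [0.5,[0,-1.4,0],[0,0,0]]
    - [0.5,[0,0,0],[0,0,0]]
    - [0.5,[0,0,0],[0,0,0]]

```text
time: 12.42
tool_pos: [0.5157, -0.168, 0.131]
eef_rot: [-0.049, 0.999, 0.001, -0.001]
contact_force: [0.1, 0.6, -2.7]
width: 0.749
grip_force: 89.6
```

```bash
P=$(python3 -c "from h import *;print(*nestw(7,9))"); python3 go.py $P .033 3.2406; python3 look.py w_over stop fence
```

```text
t 12.42 pos [ 0.5157 -0.168   0.131 ] q [-0.32  0.39 -0.06  1.13  0.   -0.41] yaw -3.0441
shift cm now-axes [ 0.13 -0.1   9.8 ]  in goal axes [ 0.14 -0.08  9.8 ] turn [ 0.0018 -0.0015 -0.0015]
12.42 [ 0.5157 -0.168   0.131 ] [[-0.995, -0.097, -0.002], [-0.097, 0.995, 0.002], [0.001, 0.002, -1.0]] [ 0.12  0.59 -2.69]
stop 0.71 [342.4 203.8  30.2  17.9] ((343.1632385253906, 201.39944458007812), (31.76188087463379, 14.171191215515137), 27.407575607299805)
fence 0.91 [269.1 254.1 225.   30.5] ((269.4868469238281, 254.04127502441406), (28.942487716674805, 225.17062377929688), 89.21517944335938)
```

View pics/w_over.png

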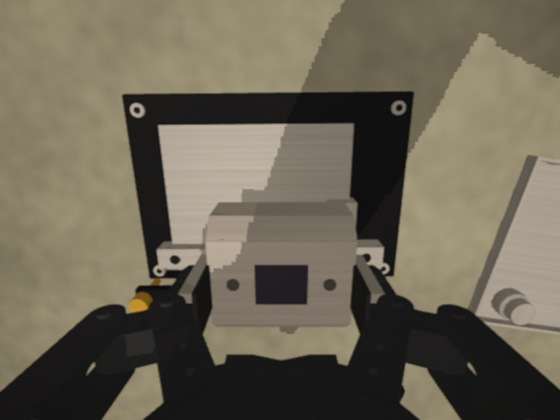

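The carrier hangs over the bed and is aligned. Base front corners (124,95) and (413,92), bed front corners (160,125) and (353,124). I'll use these to refine the nest pose.

```bash
sed -i "s/^for tags in.*/L['w_over']=[((-85,-120,10),(124,95)),((-85,120,10),(413,92)),((-60,-90,16),(160,125)),((-60,70,16),(353,124))]\nfor tags in(['w_over'],['w_nest','w_nest2','w_over']):/" fit2.py
sed -i 's/lambda p:fn(p,tags).ravel(),\[.5,-.17,0,.1\],x_scale=\[.01,.01,.01,.1\]/lambda q:fn([q[0],q[1],0,q[2]],tags).ravel(),[.5,-.17,.1],x_scale=[.01,.01,.1]/; s/np.round(fn(f.x,tags),1).tolist()/round(f.cost,2)/' fit2.py; python3 fit2.py
```

```text
['w_over'] [ 0.5099 -0.1776  0.1051] 5.48
['w_nest', 'w_nest2', 'w_over'] [ 0.5091 -0.1786  0.1   ] 28.34
```

Request:
drive_tool:
  targets:
    - [0.5,[0.1,-0.1,3],[0,0,-0.003]]
    - [0.5,[0,0,3],[0,0,0]]
    - [0.5,[0,0,2.5],[0,0,0]]
    - [0.5,[0,0,1.3],[0,0,0]]
    - [0.5,[0,0,0],[0,0,0]]
    - [0.5,[0,0,0],[0,0,0]]
    - [0.5,[0,0,0],[0,0,0]]

```text
time: 13.15
tool_pos: [0.5167, -0.1686, 0.0355]
eef_rot: [-0.052, 0.999, -0.0, 0.001]
contact_force: [0.1, 0.1, -3.4]
width: 0.75
grip_force: 89.5
```

Request:
drive_tool:
  targets:
    - [0.5,[0,0,0.2],[0,0,0]]
    - [0.5,[0,0,0.1],[0,0,0]]
    - [0.5,[0,0,0],[0,0,0]]
    - [0.5,[0,0,0],[0,0,0]]

```text
time: 13.48
tool_pos: [0.5159, -0.1692, 0.032]
eef_rot: [-0.051, 0.999, -0.0, 0.001]
contact_force: [0.0, -0.3, -3.0]
width: 0.749
grip_force: 89.5
```

Request:
drive_tool:
  targets:
    - [0.5,[0,0,0.2],[0,0,0]]
    - [0.5,[0,0,0.1],[0,0,0]]
    - [0.5,[0,0,0],[0,0,0]]
    - [0.5,[0,0,0],[0,0,0]]

```text
time: 13.82
tool_pos: [0.5153, -0.1691, 0.0282]
eef_rot: [-0.051, 0.999, 0.0, 0.0]
contact_force: [0.0, 0.4, -3.8]
width: 0.753
grip_force: 89.5
```

Request:
drive_tool:
  targets:
    - [0.5,[0,0,0.1],[0,0,0]]
    - [0.5,[0,0,0],[0,0,0]]
    - [0.5,[0,0,0],[0,0,0]]

```text
time: 14.07
tool_pos: [0.5156, -0.1691, 0.0275]
eef_rot: [-0.051, 0.999, -0.0, 0.0]
contact_force: [-0.3, -0.8, -1.1]
width: 0.748
grip_force: 89.7
```

Request:
drive_tool:
  targets:
    - [0.5,[0,0,0.1],[0,0,0]]
    - [0.5,[0,0,0],[0,0,0]]
    - [0.5,[0,0,0],[0,0,0]]

```text
time: 14.32
tool_pos: [0.5157, -0.1691, 0.0274]
eef_rot: [-0.051, 0.999, -0.0, 0.001]
contact_force: [-3.2, 1.1, 5.1]
width: 0.748
grip_force: 90.4
```

Bed contact at TCP z 0.0275, as predicted. Now slide to the stop (tool +y).

Request:
drive_tool:
  targets:
    - [0.5,[0,0.2,0],[0,0,0]]
    - [0.5,[0,0.2,0],[0,0,0]]
    - [0.5,[0,0.1,0],[0,0,0]]
    - [0.5,[0,0,0],[0,0,0]]
    - [0.5,[0,0,0],[0,0,0]]

```text
time: 14.73
tool_pos: [0.5164, -0.1647, 0.0275]
eef_rot: [-0.051, 0.999, -0.001, 0.002]
contact_force: [0.7, -2.5, 5.2]
width: 0.748
grip_force: 90.8
```

Request:
drive_tool:
  targets:
    - [0.5,[0,0.1,0],[0,0,0]]
    - [0.5,[0,0.1,0],[0,0,0]]
    - [0.5,[0,0,0],[0,0,0]]
    - [0.5,[0,0,0],[0,0,0]]

```text
time: 15.07
tool_pos: [0.5163, -0.1628, 0.0275]
eef_rot: [-0.051, 0.999, -0.001, 0.002]
contact_force: [0.3, -0.9, 5.4]
width: 0.748
grip_force: 90.7
```

Request:
drive_tool:
  targets:
    - [0.5,[0,0.1,0],[0,0,0]]
    - [0.5,[0,0,0],[0,0,0]]
    - [0.5,[0,0,0],[0,0,0]]

```text
time: 15.32
tool_pos: [0.5163, -0.1618, 0.0275]
eef_rot: [-0.051, 0.999, -0.001, 0.002]
contact_force: [0.1, -2.1, 6.4]
width: 0.749
grip_force: 90.7
```

Request:
drive_tool:
  targets:
    - [0.5,[0,0.1,0],[0,0,0]]
    - [0.5,[0,0,0],[0,0,0]]
    - [0.5,[0,0,0],[0,0,0]]

```text
time: 15.57
tool_pos: [0.5162, -0.1608, 0.0275]
eef_rot: [-0.051, 0.999, -0.001, 0.002]
contact_force: [-0.1, -2.2, 6.1]
width: 0.748
grip_force: 90.7
```

Request:
drive_tool:
  targets:
    - [0.5,[0,0.1,0],[0,0,0]]
    - [0.5,[0,0,0],[0,0,0]]
    - [0.5,[0,0,0],[0,0,0]]

```text
time: 15.82
tool_pos: [0.5162, -0.1608, 0.0275]
eef_rot: [-0.051, 0.999, -0.002, 0.002]
contact_force: [-0.1, -5.2, 6.3]
width: 0.75
grip_force: 90.6
```

Request:
drive_tool:
  targets:
    - [0.5,[0,0.1,0],[0,0,0]]
    - [0.5,[0,0,0],[0,0,0]]
    - [0.5,[0,0,0],[0,0,0]]

```text
time: 16.07
tool_pos: [0.5162, -0.1607, 0.0276]
eef_rot: [-0.05, 0.999, -0.003, 0.002]
contact_force: [0.3, -7.2, 4.4]
width: 0.752
grip_force: 90.5
```

The stop is reached (force in y rising, no motion). Now to the fence (tool −x).

Request:
drive_tool:
  targets:
    - [0.5,[-0.2,0,0],[0,0,0]]
    - [0.5,[-0.2,0,0],[0,0,0]]
    - [0.5,[-0.1,0,0],[0,0,0]]
    - [0.5,[0,0,0],[0,0,0]]
    - [0.5,[0,0,0],[0,0,0]]

```text
time: 16.48
tool_pos: [0.5188, -0.1604, 0.0275]
eef_rot: [-0.05, 0.999, -0.003, -0.0]
contact_force: [-5.2, -7.9, 9.1]
width: 0.747
grip_force: 91.1
```

Request:
drive_tool:
  targets:
    - [0.5,[-0.1,0,0],[0,0,0]]
    - [0.5,[0,0,0],[0,0,0]]
    - [0.5,[0,0,0],[0,0,0]]

```text
time: 16.73
tool_pos: [0.5196, -0.1603, 0.0276]
eef_rot: [-0.05, 0.999, -0.003, -0.0]
contact_force: [-5.8, -8.3, 10.2]
width: 0.747
grip_force: 91.1
```

Request:
drive_tool:
  targets:
    - [0.5,[-0.1,0,0],[0,0,0]]
    - [0.5,[0,0,0],[0,0,0]]
    - [0.5,[0,0,0],[0,0,0]]

```text
time: 16.98
tool_pos: [0.5206, -0.1603, 0.0276]
eef_rot: [-0.05, 0.999, -0.003, -0.0]
contact_force: [-5.6, -8.1, 9.3]
width: 0.748
grip_force: 91.1
```

Request:
drive_tool:
  targets:
    - [0.5,[-0.1,0,0],[0,0,0]]
    - [0.5,[0,0,0],[0,0,0]]
    - [0.5,[0,0,0],[0,0,0]]

```text
time: 17.23
tool_pos: [0.5216, -0.1602, 0.0275]
eef_rot: [-0.05, 0.999, -0.003, -0.0]
contact_force: [-6.0, -9.1, 10.0]
width: 0.748
grip_force: 91.1
```

Request:
drive_tool:
  targets:
    - [0.5,[-0.1,0,0],[0,0,0]]
    - [0.5,[0,0,0],[0,0,0]]
    - [0.5,[0,0,0],[0,0,0]]

```text
time: 17.48
tool_pos: [0.5224, -0.16, 0.0275]
eef_rot: [-0.05, 0.999, -0.003, -0.001]
contact_force: [-6.8, -7.8, 9.4]
width: 0.748
grip_force: 91.3
```

Request:
drive_tool:
  targets:
    - [0.5,[-0.1,0,0],[0,0,0]]
    - [0.5,[0,0,0],[0,0,0]]
    - [0.5,[0,0,0],[0,0,0]]

```text
time: 17.73
tool_pos: [0.5224, -0.1601, 0.0276]
eef_rot: [-0.05, 0.999, -0.003, -0.001]
contact_force: [-9.1, -7.9, 12.1]
width: 0.748
grip_force: 91.4
```

Request:
drive_tool:
  targets:
    - [0.5,[-0.1,0,0],[0,0,0]]
    - [0.5,[0,0,0],[0,0,0]]
    - [0.5,[0,0,0],[0,0,0]]

```text
time: 17.98
tool_pos: [0.5224, -0.16, 0.0275]
eef_rot: [-0.05, 0.999, -0.003, -0.002]
contact_force: [-11.1, -8.4, 15.0]
width: 0.751
grip_force: 91.7
```

Seated against fence and stop. Build up the push both ways.

Request:
drive_tool:
  targets:
    - [0.5,[-0.1,0,0.1],[0,0,0]]
    - [0.5,[-0.1,0,0.1],[0,0,0]]
    - [0.5,[0,0,0],[0,0,0]]
    - [0.5,[0,0,0],[0,0,0]]
    - [0.5,[0,0,0],[0,0,0]]
  newtons: 100

```text
time: 18.4
tool_pos: [0.5224, -0.16, 0.0275]
eef_rot: [-0.05, 0.999, -0.003, -0.004]
contact_force: [-20.6, -10.0, 31.4]
width: 0.745
grip_force: 105.3
```

```bash
python3 - <<'E'
from h import *
s=env.observe();M=R.from_quat(s['eef_rot']).as_matrix();print(np.round(M.T@s['contact_force'],1),np.round(s['wrist_torque'],2),np.round(s['eef_rot'],4),np.round(s['tool_pos'],4),s['time'])
print(np.round(M,4).tolist())
E
```

```text
[ 21.7  -8.1 -31.2] [-1.2   4.08  0.5 ] [-0.0499  0.9987 -0.0033 -0.0038] [ 0.5224 -0.16    0.0275] 18.4
[[-0.995, -0.0998, -0.0072], [-0.0997, 0.995, -0.0069], [0.0078, -0.0061, -1.0]]
```

Request:
drive_tool:
  targets:
    - [0.5,[0,0,0],[-0.006,-0.008,0]]
    - [0.5,[0,0,0],[0,0,0]]
    - [0.5,[0,0,0],[0,0,0]]
    - [0.5,[0,0,0],[0,0,0]]

```text
time: 18.73
tool_pos: [0.5225, -0.1601, 0.0274]
eef_rot: [-0.05, 0.999, -0.0, 0.0]
contact_force: [-19.2, -9.5, 30.5]
width: 0.745
grip_force: 105.4
```

```bash
python3 - <<'E'
from h import *
s=env.observe();M=R.from_quat(s['eef_rot']).as_matrix();print(np.round(M.T@s['contact_force'],1),np.round(s['wrist_torque'],2),np.round(s['eef_rot'],4),np.round(s['tool_pos'],4),s['time'])
print(np.round(M,4).tolist())
E
python3 look.py w_end carrier
python3 - <<'E'
import cv2,sys
sys.path.insert(0,'.')
from h import *
s=env.grab_frame('side');cv2.imwrite('pics/s_end.png',s)
w=cv2.imread('pics/w_end.png')
a=cv2.resize(s[110:250,270:450],(0,0),fx=2.2,fy=2.2,interpolation=cv2.INTER_CUBIC)
b=cv2.resize(w[60:420,80:480],(400,360))
H=360;o=np.zeros((H,800,3),np.uint8);o[:min(H,a.shape[0]),:a.shape[1]]=a[:H];o[:,400:800]=b
cv2.imwrite('pics/end.png',o)
E
```

```text
[ 20.   -7.5 -30.5] [-1.41  4.    0.47] [-4.980e-02  9.988e-01 -3.000e-04  2.000e-04] [ 0.5225 -0.1601  0.0274] 18.7333
[[-0.995, -0.0996, 0.0003], [-0.0996, 0.995, -0.0005], [-0.0003, -0.0005, -1.0]]
18.73 [ 0.5225 -0.1601  0.0274] [[-0.995, -0.1, 0.0], [-0.1, 0.995, -0.001], [-0.0, -0.001, -1.0]] [-19.21  -9.46  30.47]
carrier 0.86 [281.4 264.1 153.2 123.1] ((280.0, 264.0), (149.99996948242188, 123.99998474121094), 0.0)
```

View pics/end.png

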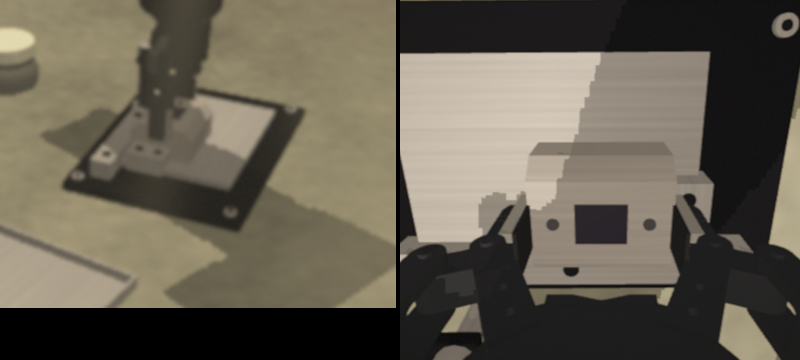

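The carrier stands flush to the stop (crop 690,195) and along the fence (row 240). The tool is level, with about 20 N on the fence and 30 N down, both steady. Handing in with the push held.

```bash
python3 -c "
from plant import env
print(env.observe()['contact_force'],env.observe()['time']);print(env.job_done())"
```

```text
[-19.08504297  -9.33121883  31.0495081 ] 18.8833
the job is handed in; nothing more can be done
None
```

The carrier is seated on the bed against fence and stop, still gripped and pushed with about 20 N to the fence and 30 N down; the job was handed in at 18.9 s, and no verdict was returned.

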